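# Close the enamel jar snug in its bench jig

### The job

Set the square jar down into the square recess of the wooden holder, fully home. Then, with the jar held by the holder, screw its lid down clockwise until it is snug, about half a newton-metre of turning torque, and no tighter, and let go. Leave the round jar, the dish and the wooden strip alone.

Things in the scene. Friction and masses are not known exactly. Their poses are not given: they have to be found in the camera images.
- jar: White ceramic jar, square body 42 x 42 mm with cut-off corners (51 mm across), 52 mm tall; its screw lid is already on the first turn of the thread; 76 mm tall in all, 0.3 to 0.45 kg. Origin: centre of its underside, z up, x and y square to its flat sides. Loose on the bench it just turns along with its lid, so it must sit in the holder to be tightened. It may be carried by the lid.
- lid_grip (a point): On the axis of the jar's round ribbed aluminium lid, 10 mm below the lid's top face. The lid is 56 mm in diameter, 22 mm tall (54 to 76 mm above the jar's underside) and overhangs the body all round; fingers reaching down past it clear the body. A firm grip (about 40 N) is needed to turn it without slipping.
- lid: The same lid; origin at the centre of its underside. Clockwise from above closes it; it hardly sinks. It turns with up to 0.2 N m of drag (less when standing still) until, 0.4 to 2.0 rad on (varies, unseen), it meets the gasket; the torque then climbs about 1.8 N m per rad. Snug is 0.4 to 0.7 N m; 0.8 is overtight. Let go, it eases back a little and stays.
- gasket: Springy sealing ring hidden under the lid, on the jar's neck; origin on the jar's axis 58 mm above its underside. It cannot be seen, and its pose does not tell when the lid will meet it.
- holder: Wooden jig block fixed to the bench, 120 x 132 mm and 28 mm tall, with a square recess in the middle of its top: 45 x 45 mm, chamfered mouth, 20 mm deep, sides along the block's x and y. Origin at the centre of its underside. The jar fits in any of its four quarter turns.
- recess (a point): Centre of the floor of the holder's recess, 8 mm above the bench; the jar's underside rests here when it is home.
- round_jar: Bystander: round white jar with a 48 mm lid, 54 mm in diameter and 72 mm tall, origin at the centre of its underside. Leave alone.
- dish: Bystander: steel dish, 110 mm in diameter, 32 mm tall, origin at the centre of its underside. Leave alone.
- rest: Bystander: wooden strip, 160 x 24 x 12 mm, lying on the bench, origin at the centre of its underside. Leave alone.
Not all that is in view belongs to the job. What is shaped like the jar but black or purple is not meant.

How it is judged (in metres and radians):
On the way, in this order (a step that is already met when the one before it is completed fails the run):
1. the jar stands fully home in the recess of the holder (horizontal distance between jar and recess below 0.006 m and z of jar in the frame of recess below 0.004 m and angle between jar's own z axis and vertical below 0.07 rad), for 0.2 s.
2. the lid is screwed snug on its gasket (contact force between lid and gasket above 7 N), for 0.2 s.
At the end, for the whole second after the job is handed in: The jar stands upright (within 0.07 rad) and at rest in the recess of the holder, its underside within 4 mm of the recess floor and 6 mm of its centre; the lid stays pressed on the gasket with more than 7 N (reached by tightening to about 0.35 N m or more) (all of step 1 and linear speed of jar below 0.02 m/s and contact force between lid and gasket above 7 N); the robot touches nothing.
It fails at once if the lid is overtightened (about 0.8 N m) (contact force between lid and gasket above 40 N).
It fails at once if the round jar is moved (distance of round_jar from where it was at the start of the episode above 0.02 m).
It fails at once if the dish is moved (distance of dish from where it was at the start of the episode above 0.02 m).
It fails at once if the wooden strip is moved (distance of rest from where it was at the start of the episode above 0.02 m).
It fails at once if the jar is tipped over (angle between jar's own z axis and vertical above 0.6 rad).
It also fails if it takes over 64 s, if anything falls off the work surface, if the arm or the gripper's body presses on something with over 40 N, if the wrist force passes 120 N, or if a joint passes its speed limit or range.

### The arm

A 6-joint arm with a two-finger parallel gripper is mounted at the origin on the work surface. World frame = base frame: x ahead of the robot, y to its left, z up, the work surface at z = 0. Lengths are in mm, angles in degrees, forces in N, time in s.
With the tool pointing down it reaches from about 300 to 850 mm from the base axis. Payload 4.2 kg.
Tool frame: the origin (TCP) lies at the very end of the fingers, on their centre line; the grasp point (between the pads) lies 19 mm behind it (env.grasp_offset is the distance from the TCP to the grasp point, in mm); z points along the fingers, y is the line along which they close (so a half turn about z gives the same grasp; the last joint's range is limited). The gripper opens to 91 mm and grips with 3 to 60 N. Pads are 32 mm wide; open, the fingers measure 118 mm over their backs; the gripper's body (76 mm by 178 mm) begins 60 mm behind the grasp point.
Start: joints at [70.187, 18.312, 89.639, -0, 72.044, -1.146], TCP at [184.041, 544.768, 213.976] pointing down, gripper open.
Joint ranges: [-177.97, 177.97], [-48.28, 115.42], [12.27, 149.76], [-77.06, 257.06], [2.81, 150.46], [-146.56, 146.56]. Speed limits (degrees/s): [147.25, 147.25, 180, 180, 180, 180].

### API

Orientations are given as [roll, pitch, yaw] about the fixed x, y, z axes, in that order (R = Rz(yaw) Ry(pitch) Rx(roll)).
In Python, from workcell import env gives the robot as it stands. The module is installed in compiled form; this text tells all that it offers.
- The arm moves only by the tool send_rows, never from a script. Its argument "motion" is a list of rows, each an object of numbers: "tx", "ty", "tz": the shift along the tool's x, y, z in units of 500 mm (1.0 is 500 mm); "rx", "ry", "rz": the turn, a rotation vector about the tool's x, y, z in units of 30 degrees (1.0 is 30 degrees); "gripper": the closure, from -1 (fully open) to 1 (shut). In form: [{"tx": .., "ty": .., "tz": .., "rx": .., "ry": .., "rz": .., "gripper": ..}, ...]. A call has 1 to 12 rows; each row shifts and turns the commanded pose from where the row before left it, along the tool's axes as they then stand; what a row does not reach is not made up. A row lasts 1/8 s, in which the tool goes at most 62.5 mm and 10.7 degrees, less where a joint would pass 70% of its speed; a pose out of reach is approached as far as the arm can. A call with a number of a shift or a turn outside -1 to 1 is refused whole. A call with a gripper value outside its range is refused whole. The fingers move at their own pace and stop on an object; "grip_force" is the grip in N (left out, the last holds). Time passes only in rows, so rows that do not move let the fingers close. It gives the time, the measured TCP pose, the force, the opening and the grip force at its end, in the units of the state.
- env.state(): the state, without advancing time (a new reading comes with each control period).
- env.grab_frame(name): name is "scene" or "side" or "wrist"; returns a dict with "frame" (400x640x3 uint8, red, green, blue), "vertical_fov" (degrees; the focal length in pixels is half the picture's height over the tangent of half this angle, whatever the lens; pixels are square), "cx", "cy" (the principal point, pixels), "k1" (the pictures are not rectified: a ray, as slopes to the right and down, at radius r is drawn at 1 + k1 r^2 times it, then the intrinsics apply), "rvec" (rotation vector, rad) and "tvec" (3), from world to camera coordinates, as OpenCV has them; the wrist camera has in their place "T_tool_cam" (4x4, takes a point from camera to tool coordinates, whose origin is the TCP and whose axes are the flange's). Camera axes: x right, y down, z forward; pixel columns grow to the right and rows downward; lengths in mm; the calibration is good to about 2 mm. A picture is of the moment at which its call begins: read the wrist's pose just before it. There is no depth.
- env.job_done(): hands the job in; it is judged then, once.
The state is a dict: "time_s": time; "qpos": joint angles; "qvel": joint speeds; "effort": joint torques, N m; "ee_pos": TCP position; "ee_rot": TCP orientation; "force": force on the tool from outside, world axes, zero at the start; "torque": the same for the moment, N m; "gripper_width": finger opening in mm; "gripper_force": force on a finger pad.
Only numpy, scipy, OpenCV 4.12 (cv2) and the standard library are available. Lean on these libraries where they do the work, as an engineer would, in place of code of your own. Each camera call takes 0.05 s, during which the arm holds its last target. There are 200 camera calls.

## Working session

There is one attempt and no reset: what is moved stays moved. The work goes in short steps, Python scripts to look and compute and a tool call to move; the robot and the scene stay as the last step left them, time stands still between calls to the robot, and variables do not carry over. Pictures are saved under pics/ and viewed, at most 10 in all, crops included, and the job is handed in when it is done.

Besides the shell and the picture viewer there is one more tool, called after ">>>" as name(argument=value, ...), one argument or row to a line, values as JSON. send_rows: Moves the arm, as the interface text tells. Shifts and turns lie within -1 to 1; 1 stands for 500 mm of shift or 30 degrees of turn. Its arguments: {"type":"object","properties":{"motion":{"type":"array"},"grip_force":{"type":"number"}},"required":["motion"]}

```bash
mkdir -p pics
cat > h.py <<'E'
import numpy as np,cv2,pickle
from workcell import env
from scipy.spatial.transform import Rotation as R
def grab(n,name):
    s=env.state(); f=env.grab_frame(n); f['state']=s
    cv2.imwrite(f'pics/{name}.png',f['frame'][:,:,::-1]); pickle.dump(f,open(f'pics/{name}.pkl','wb')); return f
def cam(f):
    if 'rvec' in f:
        Rm=cv2.Rodrigues(np.array(f['rvec'],float))[0]; t=np.array(f['tvec'],float).ravel()
        return Rm.T,-Rm.T@t
    s=f['state'];T=np.array(f['T_tool_cam']);Rt=R.from_euler('xyz',s['ee_rot'],degrees=True).as_matrix()
    return Rt@T[:3,:3],Rt@T[:3,3]+np.array(s['ee_pos'])
def K(f): return 200/np.tan(np.radians(f['vertical_fov'])/2)
def ray(f,u,v):
    F=K(f);p=np.array([(u-f['cx'])/F,(v-f['cy'])/F]);q=p.copy()
    for _ in range(30): q=p/(1+f['k1']*(q@q))
    A,c=cam(f); return c,A@np.array([q[0],q[1],1])
def atz(f,u,v,z):
    c,d=ray(f,u,v); return c+d*(z-c[2])/d[2]
def proj(f,P):
    A,c=cam(f);q=(np.atleast_2d(P)-c)@A;x=q[:,:2]/q[:,2:];r=(x**2).sum(1,keepdims=True)
    return x*(1+f['k1']*r)*K(f)+[f['cx'],f['cy']]
def load(name): return pickle.load(open(f'pics/{name}.pkl','rb'))
E
python3 - <<'E'
from h import *
print(env.state())
for n in('scene','side'):
    f=grab(n,n+'0');print({k:v for k,v in f.items() if k not in('frame','state')}, cam(f)[1])
E
```

```text
{'time_s': 0.0, 'qpos': array([ 7.01879904e+01,  1.83508989e+01,  8.97053516e+01, -1.36431921e-03,
        7.20432022e+01, -1.14464141e+00]), 'qvel': array([ 0.06255845, -0.00016007, -0.01170228,  0.10929241, -0.03273828,
       -0.07152054]), 'effort': array([ 3.59157621e-04, -4.12453079e+01, -2.31972599e+01,  7.27389520e-02,
        4.58350161e-02, -1.61919270e-04]), 'ee_pos': array([183.86888431, 544.28715081, 213.13486059]), 'ee_rot': array([-1.79900541e+02, -6.89837170e-04,  1.61333053e+02]), 'force': array([-0.37317696,  0.36214313, -0.1042298 ]), 'torque': array([ 0.01442408, -0.03635475, -0.00150536]), 'gripper_force': 0.0, 'gripper_width': 91.07038739819941}
{'vertical_fov': 42.6313581639266, 'cx': 325.93056632282526, 'cy': 198.33787063558458, 'k1': -0.024233079611408997, 'rvec': array([ 1.67985669,  1.73313929, -0.78406751]), 'tvec': array([ -18.18690471, -308.08258709, 1752.97104108])} [1532.73856596   42.06979812  903.93347948]
{'vertical_fov': 45.47684002674919, 'cx': 322.3881410199161, 'cy': 202.36370721342556, 'k1': -0.11155972296103536, 'rvec': array([ 1.9756507 , -0.7538667 ,  0.45202136]), 'tvec': array([-386.81497923,  258.67371972,  799.90013942])} [ -98.73719183 -679.59255007  620.30886445]
```

View pics/scene0.png

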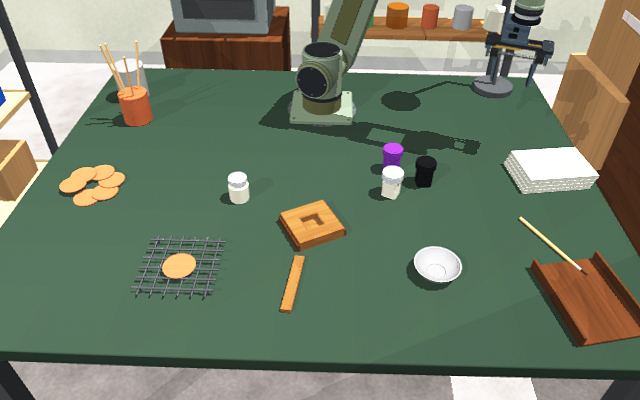

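View pics/side0.png

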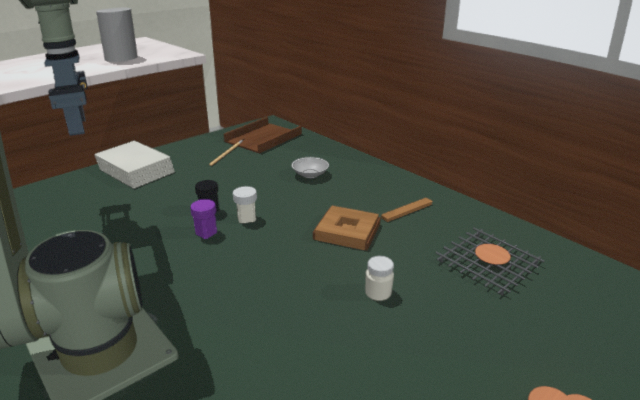

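The scene view shows two white jars, at pixels (392,183) and (238,188). There are also a purple jar (392,157) and a black one (425,172), both excluded by colour, and the holder is at (312,223). I'll enlarge the two white ones to see which has the square body.

Run:
```python
from h import *
f=load('scene0');g=load('side0');a=f['frame'][:,:,::-1];b=g['frame'][:,:,::-1]
def c(i,u,v,w=24,hh=25): return cv2.resize(i[v-hh:v+hh,u-w:u+w],(384,300) if w==24 else (384,300),interpolation=cv2.INTER_CUBIC)
top=np.hstack([c(a,238,188,32),c(a,392,183,32)]);bot=np.hstack([c(b,380,279,32),c(b,245,205,32)])
cv2.imwrite('pics/crop1.png',np.vstack([top,bot]))
for u,v in((238,180),(392,172)): print(atz(f,u,v,76))
for u,v in((380,265),(245,193)): print(atz(g,u,v,76))
print('holder',[atz(f,u,v,28).round(1) for u,v in((278,219),(318,201),(346,231),(302,246))],atz(g,348,220,28))
```

```text
[ 499.09877922 -198.48211658   76.        ]
[447.57103227 203.60594208  76.        ]
[ 473.4327252  -214.88473713   76.        ]
[444.06278718 194.7828452   76.        ]
holder [array([591.3, -88.1,  28. ]), array([518. ,   9.6,  28. ]), array([627.7,  82.3,  28. ]), array([682.9, -22.4,  28. ])] [599.70392945  -3.34262038  28.        ]
```

View pics/crop1.png

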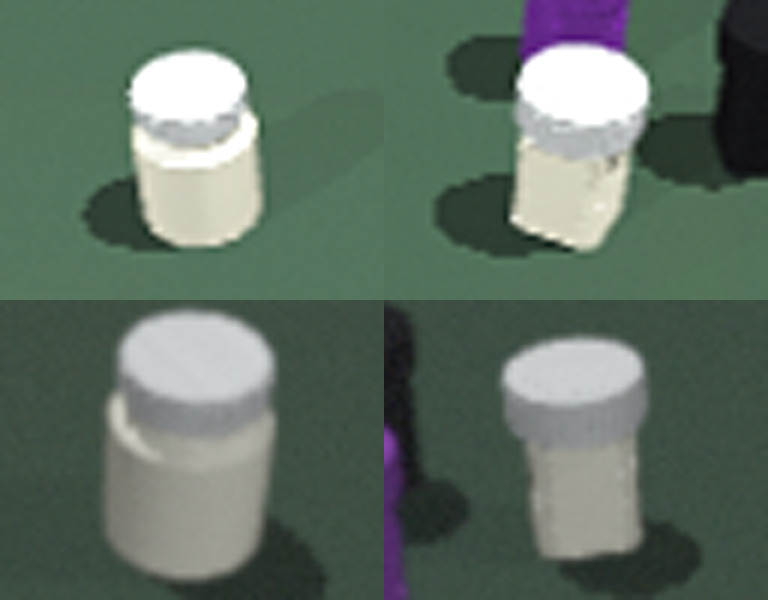

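The jar at scene (392,183), which is (245,205) in the side view, has a square body with an overhanging lid, so it is the one meant. The one at (238,188) has a round body with a smaller lid. Next I'll work out the move above the square jar.

```bash
cat >> h.py <<'E'
def plan(pos,yaw=None):
    s=env.state();Rt=R.from_euler('xyz',s['ee_rot'],degrees=True)
    d=Rt.inv().apply(np.array(pos)-s['ee_pos'])/500
    o='' if yaw is None else (Rt.inv()*R.from_euler('xyz',[180,0,yaw],degrees=True)).as_rotvec(degrees=True)/30
    print('at',s['ee_pos'].round(1),s['ee_rot'].round(2),'q6',s['qpos'][5].round(1),'t',s['time_s'],'shift',d.round(4),'turn',o)
E
python3 - <<'E'
from h import *
f=load('scene0')
for u,v in((392,149),(426,163)): print(atz(f,u,v,76))
w=grab('wrist','w0');print(w['T_tool_cam'],w['vertical_fov'])
for y in (160,90,45): plan([447,201,230],y)
E
```

```text
[340.97400317 211.49033233  76.        ]
[403.10605436 299.50837858  76.        ]
[[ 7.29286709e-04 -9.67894739e-01 -2.51354814e-01  6.96858661e+01]
 [ 9.99999477e-01  8.85955962e-04 -5.10138571e-04 -4.16393793e-01]
 [ 7.16449735e-04 -2.51354311e-01  9.67894879e-01 -1.70386826e+02]
 [ 0.00000000e+00  0.00000000e+00  0.00000000e+00  1.00000000e+00]] 66.06564766213266
at [183.9 544.4 213.3] [-179.92    0.    161.33] q6 -1.1 t 0.15 shift [-0.7183 -0.4823 -0.0327] turn [-2.60667907e-03  6.19682548e-05  4.44644547e-02]
at [183.9 544.4 213.3] [-179.92    0.    161.33] q6 -1.1 t 0.15 shift [-0.7183 -0.4823 -0.0327] turn [-2.24167609e-03  1.65040209e-03  2.37779741e+00]
at [183.9 544.4 213.3] [-179.92    0.    161.33] q6 -1.1 t 0.15 shift [-0.7183 -0.4823 -0.0327] turn [-1.61110219e-03  2.66673616e-03  3.87779710e+00]
```

>>> send_rows(
  motion=[
    {"tx": -0.06, "ty": -0.04, "tz": -0.003},
    {"tx": -0.06, "ty": -0.04, "tz": -0.003},
    {"tx": -0.06, "ty": -0.04, "tz": -0.003},
    {"tx": -0.06, "ty": -0.04, "tz": -0.003},
    {"tx": -0.06, "ty": -0.04, "tz": -0.003},
    {"tx": -0.06, "ty": -0.04, "tz": -0.003},
    {"tx": -0.06, "ty": -0.04, "tz": -0.003},
    {"tx": -0.06, "ty": -0.04, "tz": -0.003},
    {"tx": -0.06, "ty": -0.04, "tz": -0.003},
    {"tx": -0.06, "ty": -0.04, "tz": -0.003},
    {"tx": -0.06, "ty": -0.04, "tz": -0.003},
    {"tx": -0.06, "ty": -0.04},
  ],
)

```text
invalid input at $.motion[0]: expected keys tx, ty, tz, rx, ry, rz, gripper
```

Run:
```python
from h import *
w=grab('wrist','w1');plan([447,201,230],90);print(cam(w)[1],env.state()['qpos'].round(1),proj(w,[[447,201,76]]))
```

```text
at [183.9 544.5 213.4] [-179.94   -0.    161.33] q6 -1.1 t 0.2 shift [-0.7183 -0.4824 -0.0327] turn [-1.85207209e-03  1.17026672e-03  2.37767297e+00]
[117.83815383 566.52974118 383.69480069] [70.2 18.3 89.7  0.  72.  -1.1] [[149.09924413 448.15899166]]
```

View pics/w1.png

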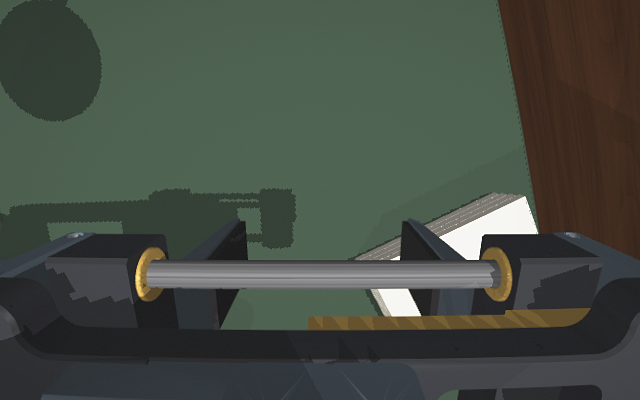

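The first call was refused because every key is required, and the wrist picture shows the gripper hiding rows below about 235. So I'll view the jar from a TCP offset, with the jar on the tool's +x side.

Run:
```python
from h import *
plan([517,178,260],161.3)
```

```text
at [183.9 544.5 213.4] [-179.94   -0.    161.33] q6 -1.1 t 0.2 shift [-0.8657 -0.4813 -0.0927] turn [-0.00204852 -0.00012036  0.00100655]
```

>>> send_rows(
  motion=[
    {"tx": -0.072, "ty": -0.04, "tz": -0.008, "rx": 0, "ry": 0, "rz": 0, "gripper": -1},
    {"tx": -0.072, "ty": -0.04, "tz": -0.008, "rx": 0, "ry": 0, "rz": 0, "gripper": -1},
    {"tx": -0.072, "ty": -0.04, "tz": -0.008, "rx": 0, "ry": 0, "rz": 0, "gripper": -1},
    {"tx": -0.072, "ty": -0.04, "tz": -0.008, "rx": 0, "ry": 0, "rz": 0, "gripper": -1},
    {"tx": -0.072, "ty": -0.04, "tz": -0.008, "rx": 0, "ry": 0, "rz": 0, "gripper": -1},
    {"tx": -0.072, "ty": -0.04, "tz": -0.008, "rx": 0, "ry": 0, "rz": 0, "gripper": -1},
    {"tx": -0.072, "ty": -0.04, "tz": -0.008, "rx": 0, "ry": 0, "rz": 0, "gripper": -1},
    {"tx": -0.072, "ty": -0.04, "tz": -0.008, "rx": 0, "ry": 0, "rz": 0, "gripper": -1},
    {"tx": -0.072, "ty": -0.04, "tz": -0.008, "rx": 0, "ry": 0, "rz": 0, "gripper": -1},
    {"tx": -0.072, "ty": -0.04, "tz": -0.008, "rx": 0, "ry": 0, "rz": 0, "gripper": -1},
    {"tx": -0.072, "ty": -0.04, "tz": -0.008, "rx": 0, "ry": 0, "rz": 0, "gripper": -1},
    {"tx": -0.072, "ty": -0.04, "tz": -0.005, "rx": 0, "ry": 0, "rz": 0, "gripper": -1},
  ],
)

```text
time_s: 1.7
ee_pos: [517.3, 178.0, 260.6]
ee_rot: [180.0, 0.0, 161.3]
force: [0.4, 0.2, 0.5]
gripper_width: 91.0
gripper_force: 0.0
```

Run:
```python
from h import *
w=grab('wrist','w2');plan([447,201,230],90);print(env.state()['qpos'].round(1),proj(w,[[447,201,76]]),proj(w,[[447,201,0]]))
```

```text
at [520.7 174.5 260.5] [-179.89    0.27  161.18] q6 -53.6 t 1.75 shift [0.1569 0.0027 0.0603] turn [2.20173221e-03 1.00245433e-02 2.37261876e+00]
[ 17.5  14.4  88.4  -0.3  77.  -53.6] [[323.28020869 120.21447968]] [[323.31992817 120.90659563]]
```

View pics/w2.png

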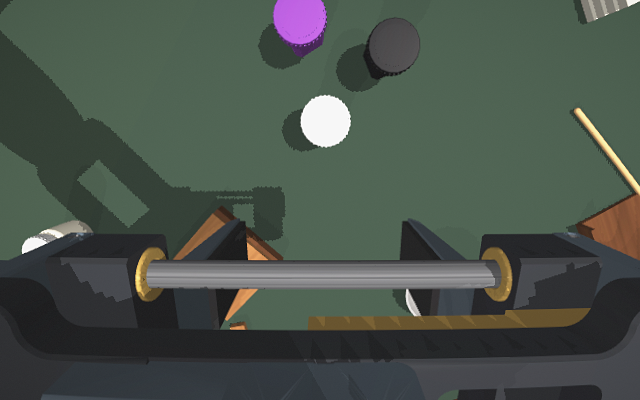

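Run:
```python
from h import *
plan([681,-29,260],161.3)
```

```text
at [520.7 174.5 260.5] [-179.89    0.27  161.18] q6 -53.6 t 1.75 shift [-0.4347 -0.2818  0.0036] turn [-0.00379784  0.00883436 -0.00404262]
```

>>> send_rows(
  motion=[
    {"tx": -0.072, "ty": -0.047, "tz": 0, "rx": 0, "ry": 0, "rz": 0, "gripper": -1},
    {"tx": -0.072, "ty": -0.047, "tz": 0, "rx": 0, "ry": 0, "rz": 0, "gripper": -1},
    {"tx": -0.072, "ty": -0.047, "tz": 0, "rx": 0, "ry": 0, "rz": 0, "gripper": -1},
    {"tx": -0.072, "ty": -0.047, "tz": 0, "rx": 0, "ry": 0, "rz": 0, "gripper": -1},
    {"tx": -0.072, "ty": -0.047, "tz": 0, "rx": 0, "ry": 0, "rz": 0, "gripper": -1},
    {"tx": -0.072, "ty": -0.047, "tz": 0, "rx": 0, "ry": 0, "rz": 0, "gripper": -1},
    {"tx": 0, "ty": 0, "tz": 0, "rx": 0, "ry": 0, "rz": 0, "gripper": -1},
    {"tx": 0, "ty": 0, "tz": 0, "rx": 0, "ry": 0, "rz": 0, "gripper": -1},
  ],
)

```text
time_s: 2.75
ee_pos: [675.5, -23.1, 260.0]
ee_rot: [180.0, -0.1, 161.3]
force: [0.4, 0.0, 0.9]
gripper_width: 91.1
gripper_force: 0.0
```

Run:
```python
from h import *
w=grab('wrist','w3')
# tilt target: pose with tool z leaned 45deg toward jar
s=env.state();Rt=R.from_euler('xyz',s['ee_rot'],degrees=True);P=np.array([447+150*.947,201-150*.321,95])
print(s['ee_pos'],s['ee_rot'],'shift if translation first',Rt.inv().apply(P-s['ee_pos'])/500)
cv2.imwrite('pics/w3c.png',cv2.resize(w['frame'][0:235,100:540,::-1],None,fx=1.8,fy=1.8,interpolation=cv2.INTER_CUBIC))
```

```text
[675.41618244 -22.72412509 260.36092241] [ 1.79979021e+02 -4.83009649e-02  1.61367858e+02] shift if translation first [0.27558913 0.27743671 0.33105589]
```

View pics/w3c.png

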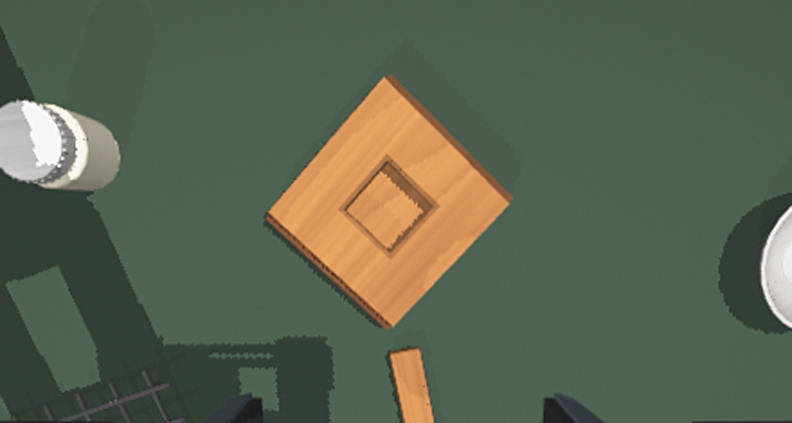

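The crop shows the holder top as a diamond with corners near (387,76), (511,198), (390,328) and (267,213). The recess mouth corners are (387,156), (438,206), (391,256) and (340,210). Now I'll take a tilted view of the jar to get its yaw.

>>> send_rows(
  motion=[
    {"tx": 0.046, "ty": 0.046, "tz": 0.055, "rx": 0, "ry": 0, "rz": 0, "gripper": -1},
    {"tx": 0.046, "ty": 0.046, "tz": 0.055, "rx": 0, "ry": 0, "rz": 0, "gripper": -1},
    {"tx": 0.046, "ty": 0.046, "tz": 0.055, "rx": 0, "ry": 0, "rz": 0, "gripper": -1},
    {"tx": 0.046, "ty": 0.046, "tz": 0.055, "rx": 0, "ry": 0, "rz": 0, "gripper": -1},
    {"tx": 0.046, "ty": 0.046, "tz": 0.055, "rx": 0, "ry": 0, "rz": 0, "gripper": -1},
    {"tx": 0.046, "ty": 0.046, "tz": 0.055, "rx": 0, "ry": 0, "rz": 0, "gripper": -1},
    {"tx": 0, "ty": 0, "tz": 0, "rx": 0, "ry": 0.3, "rz": 0, "gripper": -1},
    {"tx": 0, "ty": 0, "tz": 0, "rx": 0, "ry": 0.3, "rz": 0, "gripper": -1},
    {"tx": 0, "ty": 0, "tz": 0, "rx": 0, "ry": 0.3, "rz": 0, "gripper": -1},
    {"tx": 0, "ty": 0, "tz": 0, "rx": 0, "ry": 0.3, "rz": 0, "gripper": -1},
    {"tx": 0, "ty": 0, "tz": 0, "rx": 0, "ry": 0.3, "rz": 0, "gripper": -1},
    {"tx": 0, "ty": 0, "tz": 0, "rx": 0, "ry": 0, "rz": 0, "gripper": -1},
  ],
)

```text
time_s: 4.3
ee_pos: [589.3, 151.3, 92.1]
ee_rot: [-179.8, -45.2, 161.2]
force: [0.3, 0.6, -0.1]
gripper_width: 91.1
gripper_force: 0.0
```

>>> send_rows(
  motion=[
    {"tx": 0, "ty": 0, "tz": 0, "rx": 0, "ry": 0, "rz": 0, "gripper": -1},
  ],
)

```text
time_s: 4.42
ee_pos: [588.9, 152.2, 96.3]
ee_rot: [180.0, -44.9, 161.4]
force: [-0.5, -0.8, 0.1]
gripper_width: 91.4
gripper_force: 0.0
```

Run:
```python
from h import *
from scipy.optimize import least_squares
w=load('w3')
px=lambda L:[(100+(u+.5)/1.8-.5,(v+.5)/1.8-.5) for u,v in L]
o=np.array([atz(w,*p,28)[:2] for p in px([(387,76),(511,198),(390,328),(267,213)])])
i=np.array([atz(w,*p,28)[:2] for p in px([(387,156),(438,206),(391,256),(340,210)])])
print(o.round(1),i.round(1),o.mean(0),i.mean(0),np.linalg.norm(np.roll(o,-1,0)-o,axis=1),np.linalg.norm(np.roll(i,-1,0)-i,axis=1))
for q in(o,i):
    e=np.roll(q,-1,0)-q;print(np.degrees(np.arctan2(e[:,1],e[:,0]))%90)
v=grab('wrist','w4');p=proj(v,[[447,201,76],[447,201,0]]);print(p,v['state']['ee_pos'],v['state']['ee_rot'])
u0,v0=p.mean(0).astype(int);u0=max(u0,50);v0=max(v0,50);cv2.imwrite('pics/w4c.png',cv2.resize(v['frame'][v0-50:v0+50,u0-50:u0+50,::-1],(600,600),interpolation=cv2.INTER_CUBIC));print('crop origin',u0-50,v0-50)
```

```text
[[514.3  19.7]
 [616.4  76.3]
 [676.8 -33.8]
 [571.3 -89.2]] [[562.5   3.2]
 [605.4  26.2]
 [627.6 -16.2]
 [586.  -39.8]] [594.70701071  -6.75715555] [595.3927442   -6.66235323] [116.74911336 125.61403337 119.19980533 122.95522742] [48.67697099 47.85096728 47.83598743 48.95184863]
[28.99793447 28.71780662 27.70253724 27.58380715]
[28.25371836 27.60688266 29.57487114 28.62066005]
[[325.25038272  98.59176444]
 [324.91005557 152.95353548]] [588.93791827 152.19090333  96.32014604] [179.95980701 -44.88062352 161.42999305]
crop origin 275 75
```

View pics/w4c.png

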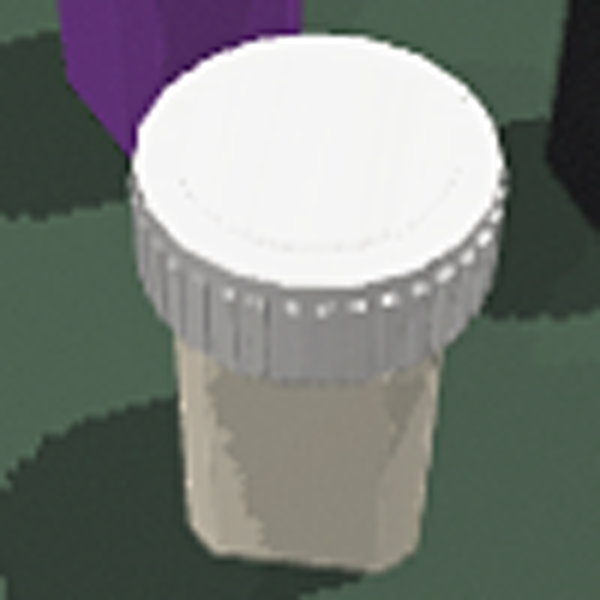

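The crop shows the square jar's body below the lid. Its front bottom edge runs from about (212,553) to (378,571), with cut corners at (190,520) and (416,545).

Run:
```python
from h import *
v=load('w4');px=lambda u,w:(275+(u+.5)/6-.5,75+(w+.5)/6-.5)
q=np.array([atz(v,*px(*p),0)[:2] for p in((190,520),(212,553),(378,571),(416,545))]);e=np.diff(q,axis=0)
print(q,np.linalg.norm(e,axis=1),np.degrees(np.arctan2(e[:,1],e[:,0]))%90)
m=(q[1]+q[2])/2;n=np.array([-e[1,1],e[1,0]]);n/=np.linalg.norm(n);print('jar centre from edge',m+21*n,m-21*n)
print('lid top centre w4',atz(v,*px(319,160),76),[atz(v,*px(*p),76)[:2].round(1) for p in((133,160),(506,160),(319,34),(319,288))])
w=load('w2');print('w2',atz(w,325.5,121,76))
for n,pt in(('scene0',(393,172)),('side0',(244.8,191.7))): print(n,atz(load(n),*pt,76))
# recess reprojection
c=np.array([595.3,-6.7]);a=np.radians(28.3);B=np.array([[np.cos(a),-np.sin(a)],[np.sin(a),np.cos(a)]])
im=[]
for n,(u,w0) in(('scene0',(312,223)),('side0',(348,228))):
    f=load(n);I=cv2.resize(f['frame'][w0-33:w0+33,u-44:u+44,::-1],None,fx=9,fy=9,interpolation=cv2.INTER_CUBIC)
    for hs in((24,24),(60,66),(66,60)):
        P=np.array([[*(c+B@(np.array(s)*hs)),28] for s in((1,1),(-1,1),(-1,-1),(1,-1))])
        p=(proj(f,P)-[u-44,w0-33]+.5)*9;cv2.polylines(I,[p.astype(np.int32)],True,(255,0,0) if hs[0]!=66 else (0,255,255),1)
    im.append(I[:,:])
cv2.imwrite('pics/chk.png',cv2.resize(np.vstack(im),(600*792//900,600)) if 0 else cv2.resize(np.hstack(im),(800,300)))
```

```text
[[451.53695489 177.93202643]
 [459.98127555 179.50348398]
 [473.27759707 206.46894441]
 [469.9830779  214.96052491]] [ 8.58929743 30.06539908  9.10828172] [10.54194566 63.75268675 21.20499773]
jar centre from edge [447.79467322 202.27339349] [485.4641994 183.6990349]
lid top centre w4 [451.01673214 202.00299391  76.        ] [array([442.1, 175.7]), array([459.8, 228.5]), array([423.7, 211.4]), array([476. , 193.4])]
w2 [448.60015031 203.07831605  76.        ]
scene0 [447.45295688 206.27235382  76.        ]
side0 [447.45649904 200.68756337  76.        ]
```

View pics/chk.png

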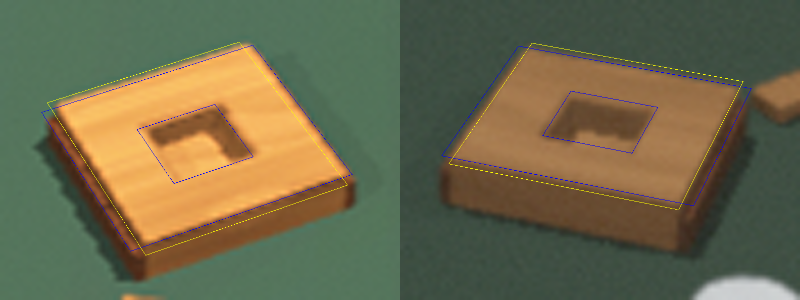

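Jar centre ≈ (449, 202.5) with yaw ≈ 63° mod 90. Holder centre ≈ (595.3, −6.7) with yaw ≈ 28.3°. I'll untilt, raise, and move over the lid.

>>> send_rows(
  motion=[
    {"tx": 0, "ty": 0, "tz": 0, "rx": 0, "ry": -0.3, "rz": 0, "gripper": -1},
    {"tx": 0, "ty": 0, "tz": 0, "rx": 0, "ry": -0.3, "rz": 0, "gripper": -1},
    {"tx": 0, "ty": 0, "tz": 0, "rx": 0, "ry": -0.3, "rz": 0, "gripper": -1},
    {"tx": 0, "ty": 0, "tz": 0, "rx": 0, "ry": -0.3, "rz": 0, "gripper": -1},
    {"tx": 0, "ty": 0, "tz": 0, "rx": 0, "ry": -0.3, "rz": 0, "gripper": -1},
    {"tx": 0, "ty": 0, "tz": -0.04, "rx": 0, "ry": 0, "rz": 0, "gripper": -1},
    {"tx": 0, "ty": 0, "tz": -0.04, "rx": 0, "ry": 0, "rz": 0, "gripper": -1},
    {"tx": 0, "ty": 0, "tz": 0, "rx": 0, "ry": 0, "rz": 0, "gripper": -1},
  ],
)

```text
time_s: 5.48
ee_pos: [589.8, 152.2, 139.4]
ee_rot: [179.8, 0.4, 161.4]
force: [-0.1, -0.4, 0.2]
gripper_width: 91.1
gripper_force: 0.0
```

Run:
```python
from h import *
plan([449,202.5,47],161.3)
```

```text
at [589.8 152.2 139.4] [179.77   0.37 161.41] q6 -58.0 t 5.475 shift [0.3001 0.0048 0.1828] turn [0.00774399 0.01232092 0.00365382]
```

>>> send_rows(
  motion=[
    {"tx": 0.06, "ty": 0.001, "tz": 0, "rx": 0, "ry": 0, "rz": 0, "gripper": -1},
    {"tx": 0.06, "ty": 0.001, "tz": 0, "rx": 0, "ry": 0, "rz": 0, "gripper": -1},
    {"tx": 0.06, "ty": 0.001, "tz": 0, "rx": 0, "ry": 0, "rz": 0, "gripper": -1},
    {"tx": 0.06, "ty": 0.001, "tz": 0, "rx": 0, "ry": 0, "rz": 0, "gripper": -1},
    {"tx": 0.06, "ty": 0.001, "tz": 0, "rx": 0, "ry": 0, "rz": 0, "gripper": -1},
    {"tx": 0, "ty": 0, "tz": 0.03, "rx": 0, "ry": 0, "rz": 0, "gripper": -1},
    {"tx": 0, "ty": 0, "tz": 0.04, "rx": 0, "ry": 0, "rz": 0, "gripper": -1},
    {"tx": 0, "ty": 0, "tz": 0.04, "rx": 0, "ry": 0, "rz": 0, "gripper": -1},
    {"tx": 0, "ty": 0, "tz": 0.04, "rx": 0, "ry": 0, "rz": 0, "gripper": -1},
    {"tx": 0, "ty": 0, "tz": 0.03, "rx": 0, "ry": 0, "rz": 0, "gripper": -1},
    {"tx": 0, "ty": 0, "tz": 0, "rx": 0, "ry": 0, "rz": 0, "gripper": -1},
    {"tx": 0, "ty": 0, "tz": 0, "rx": 0, "ry": 0, "rz": 0, "gripper": -1},
  ],
)

```text
time_s: 6.98
ee_pos: [448.6, 201.7, 45.6]
ee_rot: [180.0, 0.0, 161.3]
force: [0.1, -0.4, -0.5]
gripper_width: 91.3
gripper_force: 0.0
```

Run:
```python
from h import *
plan([449,202.5,47],161.3); print(env.state()['force'])
```

```text
at [448.6 201.7  45.6] [1.7997e+02 4.0000e-02 1.6133e+02] q6 -48.5 t 6.975 shift [-0.0002  0.0018 -0.0029] turn [0.00096837 0.00123471 0.00092914]
[ 0.06528738 -0.41958334 -0.4557096 ]
```

>>> send_rows(
  motion=[
    {"tx": 0, "ty": 0.001, "tz": -0.002, "rx": 0, "ry": 0, "rz": 0, "gripper": 1},
    {"tx": 0, "ty": 0, "tz": 0, "rx": 0, "ry": 0, "rz": 0, "gripper": 1},
    {"tx": 0, "ty": 0, "tz": 0, "rx": 0, "ry": 0, "rz": 0, "gripper": 1},
    {"tx": 0, "ty": 0, "tz": 0, "rx": 0, "ry": 0, "rz": 0, "gripper": 1},
    {"tx": 0, "ty": 0, "tz": 0, "rx": 0, "ry": 0, "rz": 0, "gripper": 1},
    {"tx": 0, "ty": 0, "tz": 0, "rx": 0, "ry": 0, "rz": 0, "gripper": 1},
    {"tx": 0, "ty": 0, "tz": 0, "rx": 0, "ry": 0, "rz": 0, "gripper": 1},
  ],
  grip_force=45,
)

```text
time_s: 7.85
ee_pos: [448.6, 202.5, 46.7]
ee_rot: [179.9, 0.0, 161.3]
force: [0.7, 2.7, 3.2]
gripper_width: 54.8
gripper_force: 45.0
```

Run:
```python
from h import *
plan([449,202.5,47],161.3); print(env.state()['force'])
```

```text
at [448.6 202.5  46.7] [1.7994e+02 3.0000e-02 1.6133e+02] q6 -48.4 t 7.85 shift [-0.0008  0.0002 -0.0006] turn [0.00188947 0.00098677 0.0008385 ]
[0.72210891 2.74766073 3.21674317]
```

Run:
```python
from h import *
plan([595.3,-6.7,102],126.6)
```

```text
at [448.6 202.5  46.7] [1.7994e+02 3.0000e-02 1.6133e+02] q6 -48.4 t 7.85 shift [-0.412  -0.3024 -0.1107] turn [2.13021226e-03 3.84271538e-04 1.15750504e+00]
```

>>> send_rows(
  motion=[
    {"tx": 0, "ty": 0, "tz": -0.02, "rx": 0, "ry": 0, "rz": 0, "gripper": 1},
    {"tx": 0, "ty": 0, "tz": -0.04, "rx": 0, "ry": 0, "rz": 0, "gripper": 1},
    {"tx": 0, "ty": 0, "tz": -0.04, "rx": 0, "ry": 0, "rz": 0, "gripper": 1},
    {"tx": 0, "ty": 0, "tz": -0.02, "rx": 0, "ry": 0, "rz": 0, "gripper": 1},
    {"tx": 0, "ty": 0, "tz": 0, "rx": 0, "ry": 0, "rz": 0, "gripper": 1},
    {"tx": 0, "ty": 0, "tz": 0, "rx": 0, "ry": 0, "rz": 0, "gripper": 1},
  ],
)

```text
time_s: 8.6
ee_pos: [447.5, 201.8, 105.6]
ee_rot: [-179.9, -0.1, 161.3]
force: [-0.8, 0.2, -5.1]
gripper_width: 55.1
gripper_force: 45.0
```

>>> send_rows(
  motion=[
    {"tx": -0.0515, "ty": -0.0378, "tz": 0, "rx": 0, "ry": 0, "rz": 0, "gripper": 1},
    {"tx": -0.0515, "ty": -0.0378, "tz": 0, "rx": 0, "ry": 0, "rz": 0, "gripper": 1},
    {"tx": -0.0515, "ty": -0.0378, "tz": 0, "rx": 0, "ry": 0, "rz": 0, "gripper": 1},
    {"tx": -0.0515, "ty": -0.0378, "tz": 0, "rx": 0, "ry": 0, "rz": 0, "gripper": 1},
    {"tx": -0.0515, "ty": -0.0378, "tz": 0, "rx": 0, "ry": 0, "rz": 0, "gripper": 1},
    {"tx": -0.0515, "ty": -0.0378, "tz": 0, "rx": 0, "ry": 0, "rz": 0, "gripper": 1},
    {"tx": -0.0515, "ty": -0.0378, "tz": 0, "rx": 0, "ry": 0, "rz": 0, "gripper": 1},
    {"tx": -0.0515, "ty": -0.0378, "tz": 0, "rx": 0, "ry": 0, "rz": 0, "gripper": 1},
    {"tx": 0, "ty": 0, "tz": 0, "rx": 0, "ry": 0, "rz": 0.289, "gripper": 1},
    {"tx": 0, "ty": 0, "tz": 0, "rx": 0, "ry": 0, "rz": 0.289, "gripper": 1},
    {"tx": 0, "ty": 0, "tz": 0, "rx": 0, "ry": 0, "rz": 0.289, "gripper": 1},
    {"tx": 0, "ty": 0, "tz": 0, "rx": 0, "ry": 0, "rz": 0.289, "gripper": 1},
  ],
)

```text
time_s: 10.1
ee_pos: [594.2, -7.1, 105.0]
ee_rot: [-179.9, -0.1, 126.4]
force: [0.7, -0.3, -3.9]
gripper_width: 55.0
gripper_force: 45.0
```

>>> send_rows(
  motion=[
    {"tx": 0, "ty": 0, "tz": 0, "rx": 0, "ry": 0, "rz": 0, "gripper": 1},
    {"tx": 0, "ty": 0, "tz": 0, "rx": 0, "ry": 0, "rz": 0, "gripper": 1},
  ],
)

```text
time_s: 10.35
ee_pos: [594.7, -7.0, 105.8]
ee_rot: [-179.9, -0.0, 126.8]
force: [0.0, 0.2, -3.2]
gripper_width: 55.2
gripper_force: 45.0
```

Run:
```python
from h import *
plan([595.3,-6.7,102],126.6);s=env.state();print(s['force'],s['torque'])
ims=[]
for n,(u,w0) in(('scene',(312,205)),('side',(348,210))):
    f=grab(n,n+'1');ims.append(cv2.resize(f['frame'][w0-45:w0+45,u-60:u+60,::-1],(400,300),interpolation=cv2.INTER_CUBIC))
cv2.imwrite('pics/pre.png',np.hstack(ims))
```

```text
at [594.7  -7.  105.8] [-1.7995e+02 -5.0000e-02  1.2677e+02] q6 -38.6 t 10.35 shift [-0.0002  0.0013  0.0076] turn [-0.00181539 -0.00155632  0.00578849]
[ 0.00990178  0.15533172 -3.16505756] [-0.06775357 -0.01633402  0.05603043]
```

View pics/pre.png

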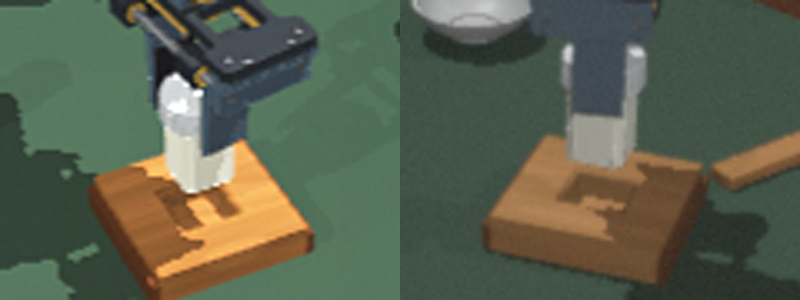

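The jar hangs over the recess and its sides look parallel to the recess sides. I'll descend, watching the force.

>>> send_rows(
  motion=[
    {"tx": 0, "ty": 0.001, "tz": 0.02, "rx": 0, "ry": 0, "rz": 0, "gripper": 1},
    {"tx": 0, "ty": 0, "tz": 0.02, "rx": 0, "ry": 0, "rz": 0, "gripper": 1},
    {"tx": 0, "ty": 0, "tz": 0.015, "rx": 0, "ry": 0, "rz": 0, "gripper": 1},
    {"tx": 0, "ty": 0, "tz": 0.004, "rx": 0, "ry": 0, "rz": 0, "gripper": 1},
    {"tx": 0, "ty": 0, "tz": 0.004, "rx": 0, "ry": 0, "rz": 0, "gripper": 1},
    {"tx": 0, "ty": 0, "tz": 0.004, "rx": 0, "ry": 0, "rz": 0, "gripper": 1},
    {"tx": 0, "ty": 0, "tz": 0, "rx": 0, "ry": 0, "rz": 0, "gripper": 1},
  ],
)

```text
time_s: 11.32
ee_pos: [595.5, -6.7, 73.0]
ee_rot: [180.0, -0.0, 126.7]
force: [0.1, -0.8, -4.5]
gripper_width: 55.0
gripper_force: 45.0
```

Run:
```python
from h import *
plan([595.3,-6.7,54.7],126.6);s=env.state();print(s['force'],s['torque'])
```

```text
at [595.5  -6.7  73. ] [179.99  -0.   126.65] q6 -38.4 t 11.325 shift [ 0.0002 -0.0002  0.0365] turn [ 1.94180361e-04 -1.54313779e-05  1.80187412e-03]
[ 0.06747812 -0.83044794 -4.52720186] [ 0.00645822 -0.00566963  0.0608727 ]
```

>>> send_rows(
  motion=[
    {"tx": 0, "ty": 0, "tz": 0.004, "rx": 0, "ry": 0, "rz": 0, "gripper": 1},
    {"tx": 0, "ty": 0, "tz": 0.004, "rx": 0, "ry": 0, "rz": 0, "gripper": 1},
    {"tx": 0, "ty": 0, "tz": 0.004, "rx": 0, "ry": 0, "rz": 0, "gripper": 1},
    {"tx": 0, "ty": 0, "tz": 0, "rx": 0, "ry": 0, "rz": 0, "gripper": 1},
  ],
)

```text
time_s: 11.82
ee_pos: [595.3, -6.7, 66.7]
ee_rot: [-180.0, -0.0, 126.7]
force: [-1.0, 0.2, -3.6]
gripper_width: 55.2
gripper_force: 45.0
```

Run:
```python
from h import *
plan([595.3,-6.7,54.7],126.6);s=env.state();print(s['force'],s['torque'])
```

```text
at [595.3  -6.7  66.7] [-1.7998e+02 -2.0000e-02  1.2665e+02] q6 -38.4 t 11.825 shift [-0.     0.     0.024] turn [-0.00058252 -0.00069693  0.00170086]
[-0.97050216  0.19640393 -3.6198095 ] [-0.08424757 -0.05283846  0.05128596]
```

>>> send_rows(
  motion=[
    {"tx": 0, "ty": 0, "tz": 0.004, "rx": 0, "ry": 0, "rz": 0, "gripper": 1},
    {"tx": 0, "ty": 0, "tz": 0.004, "rx": 0, "ry": 0, "rz": 0, "gripper": 1},
    {"tx": 0, "ty": 0, "tz": 0.004, "rx": 0, "ry": 0, "rz": 0, "gripper": 1},
    {"tx": 0, "ty": 0, "tz": 0.004, "rx": 0, "ry": 0, "rz": 0, "gripper": 1},
    {"tx": 0, "ty": 0, "tz": 0.004, "rx": 0, "ry": 0, "rz": 0, "gripper": 1},
    {"tx": 0, "ty": 0, "tz": 0.003, "rx": 0, "ry": 0, "rz": 0, "gripper": 1},
    {"tx": 0, "ty": 0, "tz": 0, "rx": 0, "ry": 0, "rz": 0, "gripper": 1},
    {"tx": 0, "ty": 0, "tz": 0, "rx": 0, "ry": 0, "rz": 0, "gripper": 1},
  ],
)

```text
time_s: 12.82
ee_pos: [595.5, -6.7, 55.5]
ee_rot: [180.0, 0.0, 126.7]
force: [0.3, 0.6, -3.6]
gripper_width: 55.4
gripper_force: 45.0
```

Run:
```python
from h import *
plan([595.3,-6.7,54.7],126.6);s=env.state();print(s['force'],s['torque'])
```

```text
at [595.5  -6.7  55.5] [179.99   0.   126.66] q6 -38.4 t 12.825 shift [ 0.0002 -0.0004  0.0016] turn [0.00041786 0.00011106 0.00185609]
[ 0.2526966   0.58530348 -3.60439116] [-0.06338133 -0.00173791  0.00988441]
```

>>> send_rows(
  motion=[
    {"tx": 0, "ty": 0, "tz": 0.002, "rx": 0, "ry": 0, "rz": 0, "gripper": 1},
    {"tx": 0, "ty": 0, "tz": 0.001, "rx": 0, "ry": 0, "rz": 0, "gripper": 1},
    {"tx": 0, "ty": 0, "tz": 0, "rx": 0, "ry": 0, "rz": 0, "gripper": 1},
  ],
)

```text
time_s: 13.2
ee_pos: [595.8, -6.7, 54.7]
ee_rot: [180.0, 0.0, 126.7]
force: [-0.9, 0.4, 1.6]
gripper_width: 55.5
gripper_force: 45.0
```

Run:
```python
from h import *
plan([595.3,-6.7,54.7],126.6);s=env.state();print(s['force'],s['torque'])
```

```text
at [595.8  -6.7  54.7] [1.7995e+02 3.0000e-02 1.2665e+02] q6 -38.4 t 13.2 shift [ 0.0006 -0.0008 -0.0001] turn [0.00164519 0.00101327 0.00182769]
[-0.9450077   0.38160375  1.6353702 ] [-0.00574113  0.28867494  0.00755935]
```

>>> send_rows(
  motion=[
    {"tx": 0, "ty": 0, "tz": 0, "rx": 0, "ry": 0, "rz": 0, "gripper": -0.5},
    {"tx": 0, "ty": 0, "tz": 0, "rx": 0, "ry": 0, "rz": 0, "gripper": -0.5},
    {"tx": 0, "ty": 0, "tz": 0, "rx": 0, "ry": 0, "rz": 0, "gripper": -0.5},
    {"tx": 0, "ty": 0, "tz": 0, "rx": 0, "ry": 0, "rz": 0, "gripper": -0.5},
    {"tx": 0, "ty": 0, "tz": 0, "rx": 0, "ry": 0, "rz": 0, "gripper": 1},
    {"tx": 0, "ty": 0, "tz": 0, "rx": 0, "ry": 0, "rz": 0, "gripper": 1},
    {"tx": 0, "ty": 0, "tz": 0, "rx": 0, "ry": 0, "rz": 0, "gripper": 1},
    {"tx": 0, "ty": 0, "tz": 0, "rx": 0, "ry": 0, "rz": 0, "gripper": 1},
    {"tx": 0, "ty": 0, "tz": 0, "rx": 0, "ry": 0, "rz": 0, "gripper": 1},
    {"tx": 0, "ty": 0, "tz": 0, "rx": 0, "ry": 0, "rz": 0, "gripper": 1},
  ],
)

```text
time_s: 14.45
ee_pos: [595.6, -6.6, 54.0]
ee_rot: [180.0, 0.0, 126.6]
force: [0.8, 0.7, -0.1]
gripper_width: 55.4
gripper_force: 45.0
```

Run:
```python
from h import *
plan([595.3,-6.7,54.7],126.6);s=env.state();print(s['force'],s['torque'])
f=grab('side','s2');g=grab('scene','c2')
cv2.imwrite('pics/home.png',np.hstack([cv2.resize(x['frame'][w0-45:w0+45,u-60:u+60,::-1],(400,300),interpolation=cv2.INTER_CUBIC) for x,u,w0 in((g,312,205),(f,348,210))]))
```

```text
at [595.6  -6.6  54. ] [179.97   0.   126.65] q6 -38.4 t 14.45 shift [ 0.0003 -0.0007 -0.0015] turn [0.00098968 0.00012924 0.00165607]
[ 0.84459316  0.66685891 -0.07027036] [ 0.14920752 -0.19517468  0.00296597]
```

View pics/home.png

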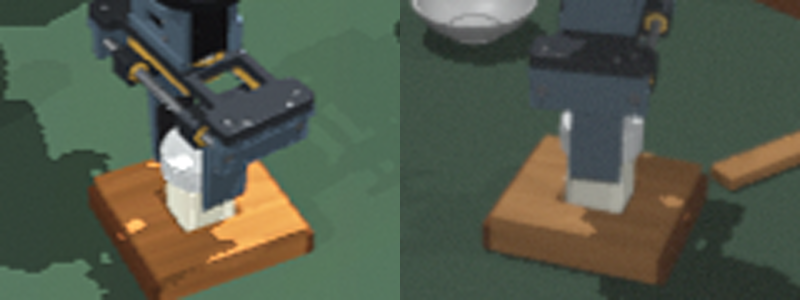

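The jar is seated square in the recess, with its body sunk below the block's top and the lid gripped. Now I'll tighten in steps, watching the z torque.

>>> send_rows(
  motion=[
    {"tx": 0, "ty": 0, "tz": 0, "rx": 0, "ry": 0, "rz": 0.2, "gripper": 1},
    {"tx": 0, "ty": 0, "tz": 0, "rx": 0, "ry": 0, "rz": 0.2, "gripper": 1},
    {"tx": 0, "ty": 0, "tz": 0, "rx": 0, "ry": 0, "rz": 0.2, "gripper": 1},
  ],
)

```text
time_s: 14.92
ee_pos: [594.5, -7.2, 53.8]
ee_rot: [-179.9, 0.0, 108.5]
force: [0.3, -0.2, 0.7]
gripper_width: 55.2
gripper_force: 45.0
```

```bash
cat > t.py <<'E'
from h import *
s=env.state();print(s['time_s'],'yaw',s['ee_rot'][2].round(2),'tz',s['torque'][2].round(3),'F',s['force'].round(1),'e6',s['effort'][5].round(3),'w',s['gripper_width'].round(1),s['ee_pos'].round(1))
E
python3 t.py
```

```text
Traceback (most recent call last):
  File "t.py", line 2, in <module>
    s=env.state();print(s['time_s'],'yaw',s['ee_rot'][2].round(2),'tz',s['torque'][2].round(3),'F',s['force'].round(1),'e6',s['effort'][5].round(3),'w',s['gripper_width'].round(1),s['ee_pos'].round(1))
                                                                                                                                                        ^^^^^^^^^^^^^^^^^^^^^^^^
AttributeError: 'float' object has no attribute 'round'
```

```bash
sed -i "s/s\['gripper_width'\].round(1)/round(s['gripper_width'],1)/" t.py; python3 t.py
```

```text
14.925 yaw 108.52 tz 0.186 F [ 0.3 -0.2  0.7] e6 -0.48 w 55.2 [594.5  -7.2  53.8]
```

>>> send_rows(
  motion=[
    {"tx": 0, "ty": 0, "tz": 0, "rx": 0, "ry": 0, "rz": 0.13, "gripper": 1},
    {"tx": 0, "ty": 0, "tz": 0, "rx": 0, "ry": 0, "rz": 0.13, "gripper": 1},
  ],
)

```text
time_s: 15.18
ee_pos: [594.4, -7.2, 53.9]
ee_rot: [-179.9, 0.0, 100.8]
force: [-1.0, -0.3, 1.4]
gripper_width: 55.2
gripper_force: 45.0
```

```bash
python3 t.py
```

```text
15.175 yaw 100.8 tz 0.151 F [-1.  -0.3  1.4] e6 -0.241 w 55.2 [594.4  -7.2  53.9]
```

>>> send_rows(
  motion=[
    {"tx": 0, "ty": 0, "tz": 0, "rx": 0, "ry": 0, "rz": 0.13, "gripper": 1},
    {"tx": 0, "ty": 0, "tz": 0, "rx": 0, "ry": 0, "rz": 0.13, "gripper": 1},
  ],
)

```text
time_s: 15.42
ee_pos: [594.2, -7.2, 53.9]
ee_rot: [-179.8, 0.1, 93.0]
force: [-0.5, -0.6, 1.8]
gripper_width: 55.3
gripper_force: 45.0
```

```bash
python3 t.py
```

```text
15.425 yaw 92.99 tz 0.187 F [-0.5 -0.6  1.8] e6 -0.241 w 55.3 [594.2  -7.2  53.9]
```

>>> send_rows(
  motion=[
    {"tx": 0, "ty": 0, "tz": 0, "rx": 0, "ry": 0, "rz": 0.13, "gripper": 1},
    {"tx": 0, "ty": 0, "tz": 0, "rx": 0, "ry": 0, "rz": 0.13, "gripper": 1},
  ],
)

```text
time_s: 15.68
ee_pos: [594.1, -7.2, 53.9]
ee_rot: [-179.8, 0.1, 85.2]
force: [-0.9, -0.7, 1.8]
gripper_width: 55.2
gripper_force: 45.0
```

```bash
python3 t.py
```

```text
15.675 yaw 85.19 tz 0.223 F [-0.9 -0.7  1.8] e6 -0.241 w 55.2 [594.1  -7.2  53.9]
```

>>> send_rows(
  motion=[
    {"tx": 0, "ty": 0, "tz": 0, "rx": 0, "ry": 0, "rz": 0.1, "gripper": 1},
    {"tx": 0, "ty": 0, "tz": 0, "rx": 0, "ry": 0, "rz": 0.1, "gripper": 1},
  ],
)

```text
time_s: 15.92
ee_pos: [594.0, -7.2, 53.9]
ee_rot: [-179.8, 0.1, 79.2]
force: [-2.3, -0.9, 1.0]
gripper_width: 55.0
gripper_force: 45.0
```

```bash
python3 t.py
```

```text
15.925 yaw 79.22 tz 0.182 F [-2.3 -0.9  1. ] e6 -0.139 w 55.0 [594.   -7.2  53.9]
```

>>> send_rows(
  motion=[
    {"tx": 0, "ty": 0, "tz": 0, "rx": 0, "ry": 0, "rz": 0.13, "gripper": 1},
    {"tx": 0, "ty": 0, "tz": 0, "rx": 0, "ry": 0, "rz": 0.13, "gripper": 1},
  ],
)

```text
time_s: 16.18
ee_pos: [593.8, -7.2, 53.8]
ee_rot: [-179.8, 0.1, 71.4]
force: [-2.6, -0.8, 2.1]
gripper_width: 55.2
gripper_force: 45.0
```

```bash
python3 t.py
```

```text
16.175 yaw 71.39 tz 0.249 F [-2.6 -0.8  2.1] e6 -0.241 w 55.2 [593.8  -7.2  53.8]
```

>>> send_rows(
  motion=[
    {"tx": 0, "ty": 0, "tz": 0, "rx": 0, "ry": 0, "rz": 0.1, "gripper": 1},
    {"tx": 0, "ty": 0, "tz": 0, "rx": 0, "ry": 0, "rz": 0.1, "gripper": 1},
  ],
)

```text
time_s: 16.42
ee_pos: [593.8, -7.1, 53.9]
ee_rot: [-179.8, 0.1, 65.4]
force: [-1.3, -0.2, 1.0]
gripper_width: 55.4
gripper_force: 45.0
```

```bash
python3 t.py
```

```text
16.425 yaw 65.41 tz 0.207 F [-1.3 -0.2  1. ] e6 -0.138 w 55.4 [593.8  -7.1  53.9]
```

>>> send_rows(
  motion=[
    {"tx": 0, "ty": 0, "tz": 0, "rx": 0, "ry": 0, "rz": 0.13, "gripper": 1},
    {"tx": 0, "ty": 0, "tz": 0, "rx": 0, "ry": 0, "rz": 0.13, "gripper": 1},
  ],
)

```text
time_s: 16.68
ee_pos: [593.6, -7.0, 53.9]
ee_rot: [-179.8, 0.2, 57.6]
force: [-2.3, 0.5, 1.3]
gripper_width: 55.5
gripper_force: 45.0
```

```bash
python3 t.py
```

```text
16.675 yaw 57.58 tz 0.212 F [-2.3  0.5  1.3] e6 -0.241 w 55.5 [593.6  -7.   53.9]
```

>>> send_rows(
  motion=[
    {"tx": 0, "ty": 0, "tz": 0, "rx": 0, "ry": 0, "rz": 0.13, "gripper": 1},
    {"tx": 0, "ty": 0, "tz": 0, "rx": 0, "ry": 0, "rz": 0.13, "gripper": 1},
  ],
)

```text
time_s: 16.92
ee_pos: [593.5, -7.0, 53.8]
ee_rot: [-179.8, 0.2, 49.8]
force: [-3.2, -0.6, 3.0]
gripper_width: 55.0
gripper_force: 45.0
```

```bash
python3 t.py
```

```text
16.925 yaw 49.78 tz 0.184 F [-3.2 -0.6  3. ] e6 -0.24 w 55.0 [593.5  -7.   53.8]
```

>>> send_rows(
  motion=[
    {"tx": 0, "ty": 0, "tz": 0, "rx": 0, "ry": 0, "rz": 0.13, "gripper": 1},
    {"tx": 0, "ty": 0, "tz": 0, "rx": 0, "ry": 0, "rz": 0.13, "gripper": 1},
  ],
)

```text
time_s: 17.18
ee_pos: [593.4, -6.9, 53.8]
ee_rot: [-179.8, 0.2, 42.0]
force: [-3.6, 0.6, 1.8]
gripper_width: 55.5
gripper_force: 45.0
```

```bash
python3 t.py
```

```text
17.175 yaw 41.97 tz 0.214 F [-3.6  0.6  1.8] e6 -0.24 w 55.5 [593.4  -6.9  53.8]
```

>>> send_rows(
  motion=[
    {"tx": 0, "ty": 0, "tz": 0, "rx": 0, "ry": 0, "rz": 0.13, "gripper": 1},
    {"tx": 0, "ty": 0, "tz": 0, "rx": 0, "ry": 0, "rz": 0.13, "gripper": 1},
  ],
)

```text
time_s: 17.42
ee_pos: [593.3, -6.7, 53.9]
ee_rot: [-179.9, 0.2, 34.2]
force: [-3.7, 1.2, 2.8]
gripper_width: 55.3
gripper_force: 45.0
```

```bash
python3 t.py
```

```text
17.425 yaw 34.18 tz 0.285 F [-3.7  1.2  2.8] e6 -0.187 w 55.3 [593.3  -6.7  53.9]
```

>>> send_rows(
  motion=[
    {"tx": 0, "ty": 0, "tz": 0, "rx": 0, "ry": 0, "rz": 0.07, "gripper": 1},
    {"tx": 0, "ty": 0, "tz": 0, "rx": 0, "ry": 0, "rz": 0.07, "gripper": 1},
  ],
)

```text
time_s: 17.68
ee_pos: [593.4, -6.6, 53.8]
ee_rot: [-179.9, 0.2, 30.0]
force: [-4.7, 0.4, 4.5]
gripper_width: 55.4
gripper_force: 45.0
```

```bash
python3 t.py
```

```text
17.675 yaw 30.02 tz 0.352 F [-4.7  0.4  4.5] e6 0.118 w 55.4 [593.4  -6.6  53.8]
```

>>> send_rows(
  motion=[
    {"tx": 0, "ty": 0, "tz": 0, "rx": 0, "ry": 0, "rz": 0.07, "gripper": 1},
    {"tx": 0, "ty": 0, "tz": 0, "rx": 0, "ry": 0, "rz": 0.07, "gripper": 1},
  ],
)

```text
time_s: 17.92
ee_pos: [593.4, -6.6, 53.9]
ee_rot: [-179.9, 0.2, 25.8]
force: [-4.9, 0.9, 5.8]
gripper_width: 55.2
gripper_force: 45.0
```

```bash
python3 t.py
```

```text
17.925 yaw 25.84 tz 0.47 F [-4.9  0.9  5.8] e6 0.234 w 55.2 [593.4  -6.6  53.9]
```

>>> send_rows(
  motion=[
    {"tx": 0, "ty": 0, "tz": 0, "rx": 0, "ry": 0, "rz": 0.05, "gripper": 1},
    {"tx": 0, "ty": 0, "tz": 0, "rx": 0, "ry": 0, "rz": 0.05, "gripper": 1},
    {"tx": 0, "ty": 0, "tz": 0, "rx": 0, "ry": 0, "rz": 0, "gripper": 1},
  ],
)

```text
time_s: 18.3
ee_pos: [593.4, -6.5, 53.9]
ee_rot: [-179.9, 0.2, 22.9]
force: [-5.9, 1.5, 4.0]
gripper_width: 55.1
gripper_force: 45.0
```

```bash
python3 t.py;python3 -c "
from workcell import env
import numpy as np,time
print(env.state()['torque'])"
```

```text
18.3 yaw 22.89 tz 0.398 F [-5.9  1.5  4. ] e6 0.4 w 55.1 [593.4  -6.5  53.9]
[0.32168431 1.1614853  0.39816247]
```

At rest the gasket alone holds about 0.40 N m; the rest of the moving reading was drag. A further 3° keeps it inside 0.4–0.7 N m whether or not drag is counted.

>>> send_rows(
  motion=[
    {"tx": 0, "ty": 0, "tz": 0, "rx": 0, "ry": 0, "rz": 0.03, "gripper": 1},
    {"tx": 0, "ty": 0, "tz": 0, "rx": 0, "ry": 0, "rz": 0.03, "gripper": 1},
    {"tx": 0, "ty": 0, "tz": 0, "rx": 0, "ry": 0, "rz": 0.03, "gripper": 1},
  ],
)

```text
time_s: 18.68
ee_pos: [593.4, -6.4, 53.9]
ee_rot: [-179.9, 0.2, 20.2]
force: [-5.1, 2.0, 4.8]
gripper_width: 55.1
gripper_force: 45.0
```

```bash
python3 t.py
```

```text
18.675 yaw 20.21 tz 0.612 F [-5.1  2.   4.8] e6 0.521 w 55.1 [593.4  -6.4  53.9]
```

>>> send_rows(
  motion=[
    {"tx": 0, "ty": 0, "tz": 0, "rx": 0, "ry": 0, "rz": 0, "gripper": 1},
    {"tx": 0, "ty": 0, "tz": 0, "rx": 0, "ry": 0, "rz": 0, "gripper": 1},
  ],
)

```text
time_s: 18.92
ee_pos: [593.4, -6.5, 53.9]
ee_rot: [-179.9, 0.2, 20.2]
force: [-5.8, 2.3, 4.8]
gripper_width: 55.6
gripper_force: 45.0
```

```bash
python3 t.py
```

```text
18.925 yaw 20.22 tz 0.519 F [-5.8  2.3  4.8] e6 0.506 w 55.6 [593.4  -6.5  53.9]
```

It now reads 0.52 N m at rest, which is snug. I'll release and lift straight up.

>>> send_rows(
  motion=[
    {"tx": 0, "ty": 0, "tz": 0, "rx": 0, "ry": 0, "rz": 0, "gripper": -1},
    {"tx": 0, "ty": 0, "tz": 0, "rx": 0, "ry": 0, "rz": 0, "gripper": -1},
    {"tx": 0, "ty": 0, "tz": 0, "rx": 0, "ry": 0, "rz": 0, "gripper": -1},
    {"tx": 0, "ty": 0, "tz": 0, "rx": 0, "ry": 0, "rz": 0, "gripper": -1},
    {"tx": 0, "ty": 0, "tz": 0, "rx": 0, "ry": 0, "rz": 0, "gripper": -1},
    {"tx": 0, "ty": 0, "tz": -0.02, "rx": 0, "ry": 0, "rz": 0, "gripper": -1},
    {"tx": 0, "ty": 0, "tz": -0.05, "rx": 0, "ry": 0, "rz": 0, "gripper": -1},
    {"tx": 0, "ty": 0, "tz": -0.06, "rx": 0, "ry": 0, "rz": 0, "gripper": -1},
    {"tx": 0, "ty": 0, "tz": -0.06, "rx": 0, "ry": 0, "rz": 0, "gripper": -1},
    {"tx": 0, "ty": 0, "tz": -0.06, "rx": 0, "ry": 0, "rz": 0, "gripper": -1},
    {"tx": 0, "ty": 0, "tz": 0, "rx": 0, "ry": 0, "rz": 0, "gripper": -1},
    {"tx": 0, "ty": 0, "tz": 0, "rx": 0, "ry": 0, "rz": 0, "gripper": -1},
  ],
)

```text
time_s: 20.42
ee_pos: [594.9, -6.7, 178.4]
ee_rot: [-180.0, 0.1, 20.2]
force: [-0.0, -0.1, -0.4]
gripper_width: 91.4
gripper_force: 0.0
```

Run:
```python
from h import *
# numeric check that the lid stands at the home height: white lid blob vs prediction
for n in('scene','side'):
    f=grab(n,n+'3');p=proj(f,[[595.3,-6.7,84]])[0]
    u,v=p.astype(int);g=f['frame'][v-22:v+22,u-22:u+22].astype(int);m=((g.min(2)>125)&(g.max(2)-g.min(2)<25)).astype(np.uint8)
    k,l,st,ce=cv2.connectedComponentsWithStats(m);i=1+st[1:,4].argmax();print(n,p.round(1),st[i],(ce[i]+[u-22,v-22]).round(1))
s=env.state();print(s['force'],s['gripper_width'],s['time_s'])
```

```text
scene [310.2 204.1] [ 12  14  24  30 576] [311.4 210.2]
side [348.5 200.6] [ 10  17  24  27 536] [348.2 208. ]
[ 0.1067659   0.02760658 -0.12194272] 90.89876811335976 20.525
```

```bash
python3 -c "
from workcell import env
print(env.job_done())"
```

```text
the job is handed in; nothing more can be done
None
```

The square jar is seated in the holder's recess, its lid tightened to about 0.52 N m (0.61 N m while turning) and released; I handed the job in at about 20.5 s, but no verdict was returned.

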